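# Find the left-hand stud with the test nuts and set it aside

## Robot

A 6-joint arm with a two-finger parallel gripper is mounted at the origin on a cart in front of the work surface, level with it; the furniture and walls round the work are solid. World frame = base frame: x ahead of the robot, y to its left, z up, the work surface at z = 0. Lengths are in m, angles in rad, forces in N, time in s.
With the tool pointing down it reaches from about 0.35 to 0.8 m from the base axis. Payload 7.3 kg.
Tool frame: the origin (TCP) lies between the finger pads; the fingertips stand 22 mm ahead of it and the grasp point (between the pads) lies 3 mm ahead of it; z points along the fingers, y is the line along which they close (so a half turn about z gives the same grasp; the last joint's range is limited). The gripper opens to 85 mm and grips with 20 to 120 N. Pads are 22 mm wide; open, the fingers measure 114 mm over their backs; the gripper's body (76 mm by 85 mm) begins 54 mm behind the grasp point. The pads swing forward as they close: fully open they stand 13 mm farther back than shut.
Start: joints at [-1.431, 0.342, 1.524, -0, 1.275, -0.146], TCP at [0.148, -0.504, 0.227] pointing down, gripper open.
Joint ranges: [-2.53, 2.53], [-0.77, 2.02], [0.04, 2.7], [-1, 4.14], [0.28, 2.66], [-3.11, 3.11]. Speed limits (rad/s): [2.57, 2.57, 3.14, 3.14, 3.14, 3.14].

## Interface

Orientations are given as a unit quaternion [w, x, y, z].
In Python, from station import * gives the robot as it stands. The module is installed in compiled form; this text tells all that it offers. Calls block until the motion is done:
- move_pose(position, orientation): joint-space move of the TCP to a pose.
- move_linear(position, orientation=None, feed=0.15, guard=None): straight line of the TCP; orientation=None keeps the orientation; feed is the mean speed in m/s. With guard (N) it stops when the force on the tool has changed by that much, and returns True; else False.
- movej(angles): joint-space move.
- gripper_to(opening): finger opening in m; the grip force is fixed at half the most; returns when the fingers have stopped.
- wait(seconds).
- inverse_kinematics(position, orientation): joint angles nearest the present ones, or None.
- observe(): the state.
- get_image(name): name is "side" or "top" or "wrist"; returns a dict with "frame" (480x640x3 uint8, blue, green, red), "fx", "fy", "cx", "cy" (pixels), "distortion" ([k1, k2, p1, p2, k3] as OpenCV has them; the pictures are not rectified), "xyz" and "attitude" of the camera in the world. Camera axes: x right, y down, z forward; pixel columns grow to the right and rows downward; lengths in m; the calibration is good to about 2 mm. A picture is of the moment at which its call begins. There is no depth.
A pose or a line that the arm cannot do raises MotionError and nothing moves.
- finish_job(): hands the job in; it is judged then, once.
The state is a dict: "t": time; "joint_pos": joint angles; "joint_vel": joint speeds; "joint_torque": joint torques, N m; "tcp_pos": TCP position; "ee_rot": TCP orientation; "wrist_force": force on the tool from outside, world axes, zero at the start; "moment": the same for the moment, N m; "width": finger opening in m; "grip_force": force on a finger pad.
Only numpy, scipy, OpenCV 4.12 (cv2) and the standard library are available. Lean on these libraries where they do the work, as an engineer would, in place of code of your own. Each camera call takes 0.05 s, during which the arm holds its last target. There are 200 camera calls.

## Task

One of the two lead-screw studs in the aluminium rack has a left-hand thread. While both stand in the rack, try the bar-shaped test nut on either of them with about a quarter turn clockwise (seen from above): on a right-hand thread it winds down, on a left-hand one it climbs. Then lift the left-hand stud out by its nut, stand it upright near the middle of the red tray, and leave the right-hand one standing in its place in the rack.

Things in the scene. Friction and masses are not known exactly. Their poses are not given: they have to be found in the camera images.
- bar_a (a point): Centre of the test nut on one of the two steel studs: a cross bar 53 mm long, 22 mm wide, 20 mm high, brass with one black end. Its x axis runs along the bar to the black end, z up. The nut cannot come off: lift the stud by it. The stud (0.25 kg) looks like that of bar_b but for the way its thread slants; one of the two is left-hand, which one is not told.
- bar_b (a point): Centre of the test nut on one of the two steel studs: a cross bar 53 mm long, 22 mm wide, 20 mm high, brass with one black end. Its x axis runs along the bar to the black end, z up. The nut cannot come off: lift the stud by it. The stud (0.25 kg) looks like that of bar_a but for the way its thread slants; one of the two is left-hand, which one is not told.
- nut_a (a joint): Turn of the nut bar_a on its stud, rad: 0 at the start, grows clockwise seen from above, stop at 1.8. It stays where left (friction 0.03 N m). Clockwise it winds down on a right-hand stud, climbs on a left-hand one, 6.4 mm a radian. At 0 the nut's centre is 60 mm above the underside of the stud's foot, and the 12 mm screw stands 30 mm above that centre.
- nut_b (a joint): Turn of the nut bar_b on its stud, rad: 0 at the start, grows clockwise seen from above, stop at 1.8. It stays where left (friction 0.03 N m). Clockwise it winds down on a right-hand stud, climbs on a left-hand one, 6.4 mm a radian. At 0 the nut's centre is 60 mm above the underside of the stud's foot, and the 12 mm screw stands 30 mm above that centre.
- rack: Fixed aluminium rack, 70 x 230 x 20 mm, origin at the centre of its underside, long side along its y. In it are two square pockets at y = -65 and +65 mm, floor 4 mm above the worktop; in each stands a stud on its 36 x 36 x 20 mm square foot, 16 mm deep with 1.5 mm play all round, which keeps it from turning. A stud is 90 mm tall: carry one clear over the other.
- tray_in (a point): Centre of the inner floor, 4 mm above the worktop, of a fixed open red plastic tray: 126 x 126 x 26 mm outside, inside 118 mm square, walls 4 mm thick; x and y along its sides, z up.
There are look-alikes about, which are no part of the job. What is shaped like the part that bears bar_b but orange is not meant.

How it is judged:
By the outcome, as a careful person would: the job done as asked, in the order asked, and still so for the second after the job is handed in, with the robot touching nothing.
It also fails if it takes over 58 s, if anything falls off the work surface, if the arm or the gripper's body presses on something with over 40 N, if the wrist force passes 120 N, or if a joint passes its speed limit or range.

## Working session

There is one attempt and no reset: what is moved stays moved. The work goes in short steps, each a Python script; the robot and the scene stay as the last script left them, time stands still between calls to the robot, and variables do not carry over. Pictures are saved under pics/ and viewed, at most 10 in all, crops included, and the job is handed in when it is done.

```bash
mkdir -p pics; python3 - <<'E'
from station import *
import cv2
for n in ("top","side"):
    i=get_image(n); cv2.imwrite(f"pics/{n}0.png",i["frame"])
    print(n,{k:v for k,v in i.items() if k!="frame"})
print(observe())
E
```

```text
top {'fx': 482.9247922903443, 'fy': 482.9247922903443, 'cx': 317.83192787487525, 'cy': 234.89297821969325, 'distortion': array([-0.09625999,  0.        ,  0.        ,  0.        ,  0.        ]), 'xyz': array([0.34230699, 0.10971221, 0.88353571]), 'attitude': array([ 0.07277782, -0.68243949,  0.72353889, -0.0739676 ])}
side {'fx': 589.6740291941029, 'fy': 589.6740291941029, 'cx': 313.97393744366775, 'cy': 235.75685675236778, 'distortion': array([-0.19256568,  0.        ,  0.        ,  0.        ,  0.        ]), 'xyz': array([ 0.26944397, -0.83900383,  0.4535413 ]), 'attitude': array([-0.56552034,  0.81483745, -0.11201759,  0.06065256])}
{'t': 0.1, 'joint_pos': array([-1.43097608e+00,  3.42659814e-01,  1.52493486e+00,  8.74714156e-07,
        1.27540536e+00, -1.46002191e-01]), 'joint_vel': array([-9.08111436e-05, -7.69967916e-04, -2.98544893e-03, -1.13568237e-03,
       -6.10748331e-04, -1.05154762e-06]), 'joint_torque': array([ 9.59338722e-04, -4.34448123e+01, -2.46492201e+01, -1.53302185e-04,
        4.62869517e-03, -2.05418104e-06]), 'tcp_pos': array([ 0.14799021, -0.50332335,  0.22628729]), 'ee_rot': array([-7.03683908e-04,  9.89805333e-01,  1.42425096e-01,  2.59339962e-06]), 'wrist_force': array([ 0.19038095, -0.00394189,  0.10363411]), 'moment': array([0.02461877, 0.05817963, 0.05406676]), 'grip_force': 0.0, 'width': 0.08549150773855543}
```

View pics/top0.png

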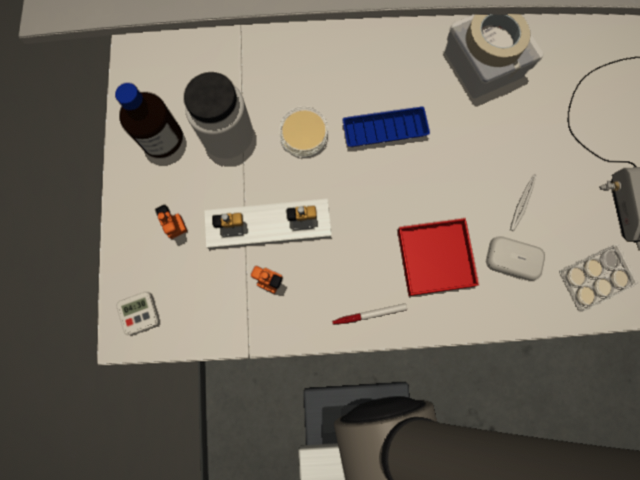

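View pics/side0.png

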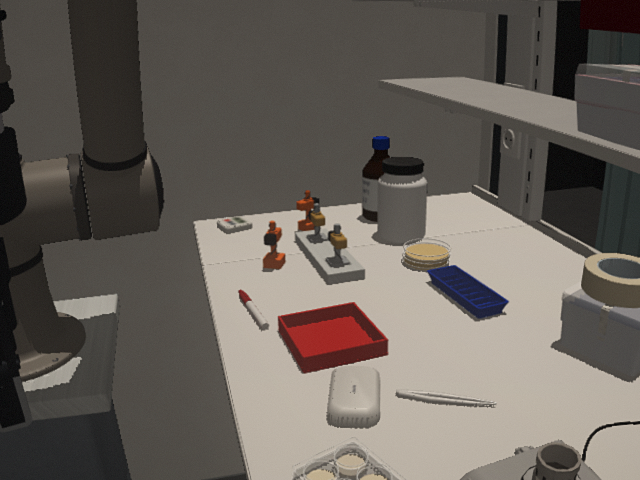

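The top view shows the rack with corners at about (205,210), (329,201), (331,237) and (207,247). The nuts are near (228,221) and (302,213), with their black ends to the left. The red tray has corners (399,227), (466,220), (477,290) and (411,296). The orange look-alikes are at (170,221) and (267,278). Next I'll zoom in and measure.

```bash
cat > h.py <<'E'
from station import *
import numpy as np, cv2
from scipy.spatial.transform import Rotation as R
def rot(q): return R.from_quat([q[1],q[2],q[3],q[0]])
def to_plane(im,px,z):
    K=np.array([[im["fx"],0,im["cx"]],[0,im["fy"],im["cy"]],[0,0,1]])
    n=cv2.undistortPoints(np.array(px,float).reshape(-1,1,2),K,im["distortion"])[:,0]
    d=rot(im["attitude"]).apply(np.c_[n,np.ones(len(n))]); c=im["xyz"]
    return c+d*((z-c[2])/d[:,2])[:,None]
def project(im,P):
    K=np.array([[im["fx"],0,im["cx"]],[0,im["fy"],im["cy"]],[0,0,1]])
    p=rot(im["attitude"]).inv().apply(np.atleast_2d(P)-im["xyz"])
    return cv2.projectPoints(p,np.zeros(3),np.zeros(3),K,im["distortion"])[0][:,0]
def down(a):
    """tool down, tool y (closing line) at world angle a"""
    q=R.from_matrix(np.c_[[np.sin(a),-np.cos(a),0],[np.cos(a),np.sin(a),0],[0,0,-1]]).as_quat()
    return np.array([q[3],q[0],q[1],q[2]])
E
python3 - <<'E'
from h import *
im=get_image("top"); f=im["frame"]; np.save("top.npy",im,allow_pickle=True)
h=cv2.cvtColor(f,cv2.COLOR_BGR2HSV)
m=((h[...,0]<6)|(h[...,0]>174))&(h[...,1]>170)&(h[...,2]>80); m=m.astype(np.uint8); 
n,l,s,c=cv2.connectedComponentsWithStats(m); k=1+np.argmax(s[1:,4]); print(s[k])
r=cv2.minAreaRect(np.argwhere(l==k)[:,::-1].astype(np.float32)); b=cv2.boxPoints(r); print(b)
for z in(0.026,): P=to_plane(im,b,z); print(P,P.mean(0))
b=[(205,210),(329,201),(331,237),(207,247)]
P=to_plane(im,b,0.02);print(P,P.mean(0))
print("nuts",to_plane(im,[(228,221),(302,213)],.07))
cv2.imwrite("pics/crop.png",cv2.resize(f[190:300,195:345],None,fx=5,fy=5,interpolation=cv2.INTER_CUBIC))
E
```

```text
[ 399  219   79   77 4399]
[[398.1591  227.4288 ]
 [467.19003 217.00905]
 [477.4789  285.173  ]
 [408.44797 295.59277]]
[[ 0.52835083 -0.04413573  0.026     ]
 [ 0.54051861 -0.17396681  0.026     ]
 [ 0.41419059 -0.1776097   0.026     ]
 [ 0.40368436 -0.05122854  0.026     ]] [ 0.4716861  -0.11173519  0.026     ]
[[0.58394777 0.30967761 0.02      ]
 [0.58730288 0.07849808 0.02      ]
 [0.51901027 0.07914121 0.02      ]
 [0.51369208 0.30660617 0.02      ]] [0.55098825 0.19348077 0.02      ]
nuts [[0.54767041 0.2578817  0.07      ]
 [0.55427711 0.12853711 0.07      ]]
```

View pics/crop.png

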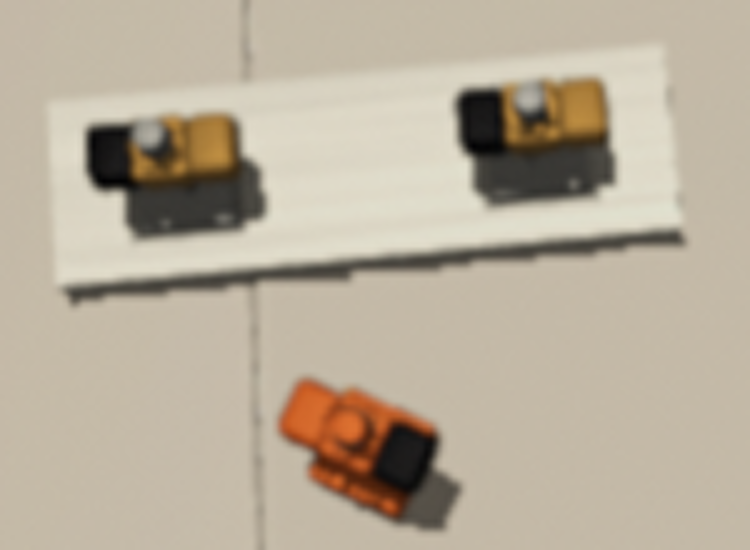

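The crop shows both bars lying roughly along the rack, black ends to the left. Their top centres are near (227.8,220) and (301.8,213.2) in the full picture. I'll go above the rack and refine with the wrist camera.

```bash
python3 - <<'E'
from h import *
im=np.load("top.npy",allow_pickle=True).item()
print(to_plane(im,[(227.8,220.),(301.8,213.2)],.074))
P=to_plane(im,[(204.6,210.6),(327,199),(331.4,237),(207,247)],.02);print(P,P.mean(0))
for a in (0,np.pi):
  for d in (0,.4,-1.6,-1.9):
    q=inverse_kinematics([.554,.1285,.067],down(a+d)); print(a,d,q)
# prefer a whose j6 range suits
move_pose([.50,.193,.26],down(0))
o=observe();print(o["t"],o["joint_pos"],o["tcp_pos"])
w=get_image("wrist"); np.save("w1.npy",w,allow_pickle=True); print(w["xyz"])
print(project(w,[[.549,.258,.074],[.554,.1285,.074]]))
cv2.imwrite("pics/w1.png",w["frame"])
E
```

```text
[[0.54846398 0.25746878 0.074     ]
 [0.55289866 0.12880834 0.074     ]]
[[0.58283908 0.3104373  0.02      ]
 [0.59137166 0.08196347 0.02      ]
 [0.51896727 0.07841216 0.02      ]
 [0.51369208 0.30660617 0.02      ]] [0.55171752 0.19435478 0.02      ]Traceback (most recent call last):
  File "<stdin>", line 7, in <module>
  File "h.py", line 16, in down
    q=R.from_matrix(np.c_[[np.sin(a),-np.cos(a),0],[np.cos(a),np.sin(a),0],[0,0,-1]]).as_quat()
      ~~~~~~~~~~~~~^^^^^^^^^^^^^^^^^^^^^^^^^^^^^^^^^^^^^^^^^^^^^^^^^^^^^^^^^^^^^^^^^^
  File "scipy/spatial/transform/_rotation.pyx", line 1143, in scipy.spatial.transform._rotation.Rotation.from_matrix
ValueError: Non-positive determinant (left-handed or null coordinate frame) in rotation matrix 0: [[ 0.  1.  0.]
 [-1.  0.  0.]
 [ 0.  0. -1.]].
```

```bash
sed -i 's/\[np.sin(a),-np.cos(a),0\]/[-np.sin(a),np.cos(a),0]/' h.py; python3 - <<'E'
from h import *
for a in (0,np.pi):
  for d in (0,.4,-1.6,-1.9):
    q=inverse_kinematics([.554,.1285,.067],down(a+d)); print(round(a,2),d,np.round(q,2) if q is not None else None)
move_pose([.50,.193,.26],down(np.pi))
o=observe();print(o["t"],o["joint_pos"],o["tcp_pos"])
w=get_image("wrist"); np.save("w1.npy",w,allow_pickle=True); print(w["xyz"])
print(project(w,[[.549,.258,.074],[.554,.1285,.074]]))
cv2.imwrite("pics/w1.png",w["frame"])
E
```

```text
0 0 [ 0.09  0.59  1.6  -0.    0.95  0.09]
0 0.4 [ 0.09  0.59  1.6  -0.    0.95 -0.31]
0 -1.6 [ 0.09  0.59  1.6  -0.    0.95  1.69]
0 -1.9 [ 0.09  0.59  1.6  -0.    0.95  1.99]
3.14 0 [ 0.09  0.59  1.6  -0.    0.95 -3.05]
3.14 0.4 [ 0.09  0.59  1.6  -0.    0.95  2.83]
3.14 -1.6 [ 0.09  0.59  1.6  -0.    0.95 -1.45]
3.14 -1.9 [ 0.09  0.59  1.6  -0.    0.95 -1.15]
2.9083 [ 2.24301016e-01  3.38754020e-01  1.43620779e+00 -1.74544978e-04
  1.36674821e+00 -2.91593814e+00] [0.50019767 0.19242231 0.25993425]
[0.50148494 0.12310153 0.40722926]
[[274.81393254 272.69756266]
 [264.66764398 145.45702327]]
```

View pics/w1.png

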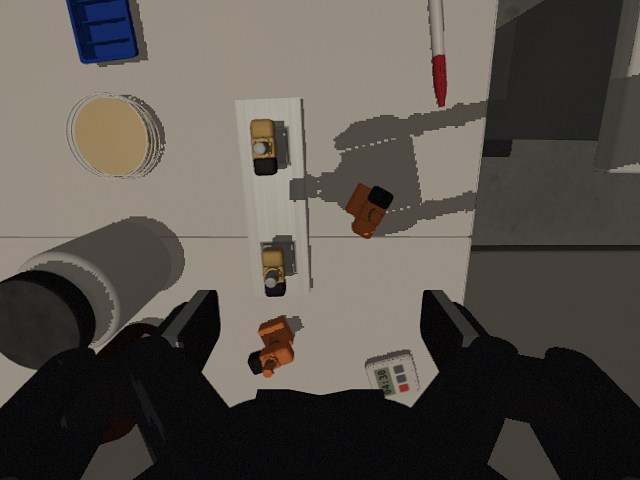

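The wrist view agrees with the projection to within about 1.5 px: right nut at (263.5,147), left nut at (274,272). I'll get the bar angles by segmentation, then straddle the right nut loosely so it can move vertically, and turn it.

```bash
python3 - <<'E'
from h import *
w=np.load("w1.npy",allow_pickle=True).item(); f=w["frame"]; h=cv2.cvtColor(f,cv2.COLOR_BGR2HSV)
for n,(x0,y0,x1,y1) in dict(right=(246,112,279,180),left=(258,242,290,299)).items():
    s=h[y0:y1,x0:x1]; br=(abs(s[...,0].astype(int)-18)<5)&(s[...,1]>110); bk=(s[...,2]<40)
    A=[]
    for m in (br,bk):
        k,l,st,c=cv2.connectedComponentsWithStats(m.astype(np.uint8)); j=1+np.argmax(st[1:,4]); A.append(c[j]+[x0,y0]); print(n,st[j],c[j]+[x0,y0])
    mm=(br|bk).astype(np.uint8); k,l,st,c=cv2.connectedComponentsWithStats(mm);j=1+np.argmax(st[1:,4])
    r=cv2.minAreaRect(np.argwhere(l==j)[:,::-1].astype(np.float32)); b=cv2.boxPoints(r)+[x0,y0]
    P=to_plane(w,b,.074); print(r,P.mean(0)); 
    E=[P[1]-P[0],P[2]-P[1]]; e=max(E,key=np.linalg.norm); print(np.linalg.norm(E,axis=1),"ang",np.degrees(np.arctan2(e[1],e[0]))%180)
    Q=to_plane(w,A,.072); d=Q[1]-Q[0]; print("ang2",np.degrees(np.arctan2(d[1],d[0])))
print("orange",to_plane(w,[(368,186),(392,195),(358,236),(347,210),(262,322),(295,358)],.06))
E
```

```text
right [  5   7  26  40 740] [263.82702703 136.69054054]
right [  8  45  24  19 373] [265.51206434 165.94101877]
((17.702699661254883, 34.78378677368164), (55.662174224853516, 24.162805557250977), 85.42607879638672) [0.55497597 0.13021597 0.074     ]
[0.02262457 0.05129064] ang 92.80408053069236
ang2 90.98834253955316
left [  4   5  24  37 621] [273.76972625 262.03059581]
left [  7  39  21  16 216] [276.12962963 289.65277778]
((15.809218406677246, 29.115264892578125), (49.16293716430664, 21.850194931030273), 85.42607879638672) [0.54999092 0.25682122 0.074     ]
[0.02257206 0.05512885] ang 92.60246906583846
ang2 92.40634571836058
orange [[0.4525256  0.16890532 0.06      ]
 [0.42748232 0.17811569 0.06      ]
 [0.46116461 0.2219079  0.06      ]
 [0.47343476 0.19382731 0.06      ]
 [0.56802359 0.3243899  0.06      ]
 [0.53120813 0.37242276 0.06      ]]
```

```bash
python3 - <<'E'
from h import *
x,y=.554,.129; a=np.radians(2.5)
move_pose([x,y,.17],down(a)); gripper_to(.034)
print("w",observe()["width"])
print("hit",move_linear([x,y,.067],feed=.08,guard=6))
gripper_to(.026); o=observe(); print(o["t"],o["width"],o["grip_force"],o["tcp_pos"],o["wrist_force"],o["moment"])
for k in range(1,5):
    move_pose([x,y,.067],down(a-k*1.7/4)); o=observe(); print(o["t"],o["joint_pos"][5],o["wrist_force"].round(2),o["moment"].round(3),o["grip_force"],o["width"])
E
```

```text
w 0.03392431745399195
hit False
7.7083 0.02582649660787869 0.0 [0.55414322 0.12900933 0.0672815 ] [0.59747699 0.04581739 0.40938307] [ 0.04727645  0.00621732 -0.00184868]
8.2 0.4722837630892171 [0.26 0.45 2.17] [ 0.017 -0.112  0.064] 1.2307538178720279 0.026069505051602236
8.6917 0.8958905686790138 [ 0.76  0.88 -0.02] [ 0.019 -0.061  0.014] 0.6508378898797673 0.025929926379478233
9.1833 1.3203691040241732 [-0.98  2.46  1.29] [ 0.229  0.048 -0.004] 0.72573044895762 0.025819500338058163
9.675 1.7452003991104743 [-0.46  1.74  1.44] [ 0.244  0.041 -0.015] 0.7433929067263989 0.02591838216329674
```

```bash
python3 - <<'E'
from h import *
x,y=.554,.129
gripper_to(.036); move_linear([x,y,.15],feed=.15)
move_linear([.48,.193,.26],feed=.25)
move_pose([.50,.193,.26],down(0))
s=get_image("side"); w=get_image("wrist"); np.save("w2.npy",w,allow_pickle=True);np.save("s2.npy",s,allow_pickle=True)
print(observe()["t"],project(s,[[x,y,.064],[.549,.258,.064]]), project(w,[[x,y,.074]]))
c=cv2.resize(s["frame"][190:290,260:380],None,fx=4,fy=4,interpolation=cv2.INTER_CUBIC)
p0=cv2.imread("pics/side0.png")[190:290,260:380]; c0=cv2.resize(p0,None,fx=3,fy=4,interpolation=cv2.INTER_CUBIC)
cv2.imwrite("pics/s2.png",np.hstack([cv2.resize(c,(400,400)),cv2.resize(p0,(400,400),interpolation=cv2.INTER_CUBIC)]))
cv2.imwrite("pics/w2.png",w["frame"])
E
```

```text
12.95 [[337.45935819 239.75221115]
 [316.84015106 218.33748009]] [[369.9372455  270.72910806]]
```

View pics/s2.png

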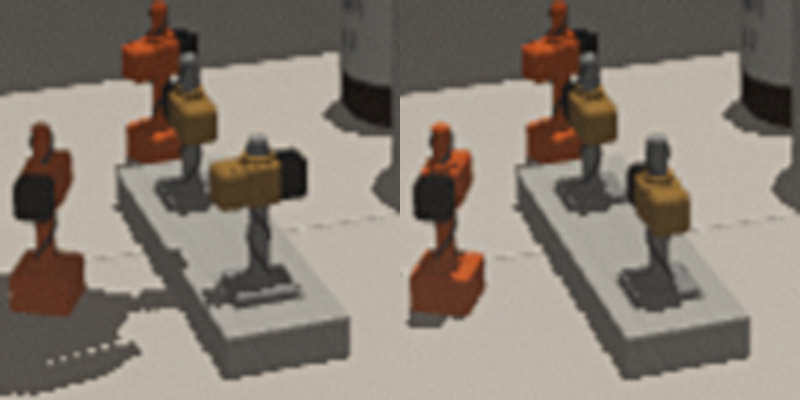

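View pics/w2.png

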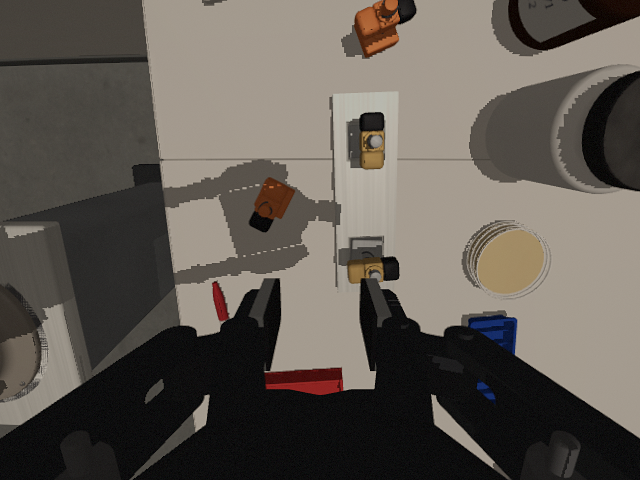

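After the clockwise turn the right nut sits about 5 px higher in the side view, with its screw top unchanged at y≈135 in the crop, so it climbed. The right stud is the left-hand one. Its bar now lies at about (373,269) in the wrist view, roughly along +x. I'll grip it there and lift.

```bash
python3 - <<'E'
from h import *
x,y=.554,.129; a=np.radians(-86)
move_pose([x,y,.16],down(a)); gripper_to(.036)
print("hit",move_linear([x,y,.0765],feed=.08,guard=6))
gripper_to(.0); o=observe(); print(o["t"],o["width"],o["grip_force"],o["tcp_pos"],o["wrist_force"].round(2),o["moment"].round(3))
print("hit",move_linear([x,y,.100],feed=.05,guard=15)); o=observe(); print(o["wrist_force"].round(2),o["moment"].round(3))
move_linear([x,y,.165],feed=.1); wait(.3); o=observe(); print(o["t"],o["width"],o["grip_force"],o["wrist_force"].round(2),o["moment"].round(3))
s=get_image("side"); cv2.imwrite("pics/s3.png",cv2.resize(s["frame"][120:300,200:440],None,fx=3,fy=3,interpolation=cv2.INTER_CUBIC))
E
```

```text
hit False
15.9167 0.018132018960262133 58.65191719358336 [0.55439441 0.12926038 0.07718792] [-0.35  2.03  4.5 ] [0.252 0.091 0.021]
hit False
[-1.1   0.3  -2.59] [0.061 0.028 0.049]
17.6333 0.0178885368339887 58.98473838269638 [-0.71 -0.47 -3.  ] [-0.     0.036 -0.059]
```

View pics/s3.png

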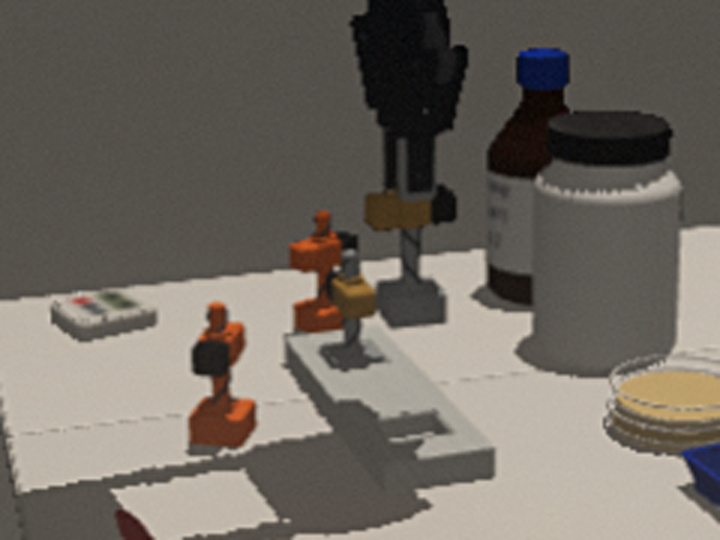

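The stud hangs upright with its foot clear of the now-empty pocket (about (415,425) in the crop), and the other stud is undisturbed. Next is carrying it to the tray.

```bash
python3 - <<'E'
from h import *
x,y=.4717,-.1117
move_linear([x,y,.165],feed=.15); wait(.2)
move_linear([x,y,.085],feed=.1); wait(.2)
h=move_linear([x,y,.074],feed=.015,guard=4); o=observe(); print(h,o["t"],o["tcp_pos"],o["wrist_force"].round(2),o["moment"].round(3))
gripper_to(.036); wait(.3)
move_linear([x,y,.17],feed=.12)
move_pose([.42,.10,.26],down(-1.5))
t=get_image("top"); s=get_image("side"); print(observe()["t"])
cv2.imwrite("pics/end.png",np.hstack([cv2.resize(t["frame"][180:320,190:500],(400,181)),cv2.resize(s["frame"][190:380,250:400],(316,400))[:181]]))
a=cv2.resize(t["frame"][180:320,190:500],(790,357),interpolation=cv2.INTER_CUBIC)
b=cv2.resize(s["frame"][180:380,180:400],(260,237),interpolation=cv2.INTER_CUBIC)
c=np.zeros((595,790,3),np.uint8); c[:357]=a; c[357:594,:260]=b; c[357:594,260:520]=cv2.resize(s["frame"][280:380,280:390],(260,237),interpolation=cv2.INTER_CUBIC)
cv2.imwrite("pics/end.png",c)
E
```

```text
True 21.4333 [ 0.47154143 -0.11139992  0.07698025] [-0.48  2.26  6.06] [0.19  0.063 0.069]
24.0167
```

View pics/end.png

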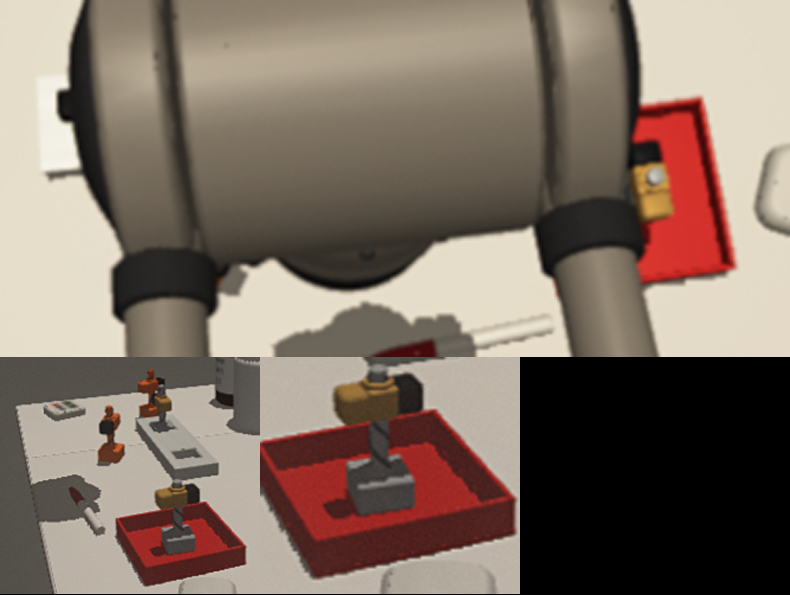

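The stud stands upright near the middle of the tray: its foot is at about (380,487) in the lower-middle crop. The right-hand stud is still in the rack and the arm touches nothing.

```bash
python3 -c "
from station import *
print(finish_job())"
```

```text
the job is handed in; nothing more can be done
None
```

I tested the stud nearer the tray: its nut climbed about 9 mm on a clockwise turn of roughly a quarter, so it is the left-hand one. It now stands upright near the middle of the red tray, the right-hand stud is still in the rack, and the job was handed in at about 24 s (no verdict returned).

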